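# Take the glued pencil stand out of the clamp

## Task

The glue on the pencil stand in the clamp has set: slide the clamp's moving jaw fully open, lift the stand out and set it down, holes up, in the empty tray. Lower it to the tray's floor rather than dropping it, let go, and leave the clamp open for the next one.

Things in the scene. Friction and masses are not known exactly. Their poses are not given: they have to be found in the camera images.
- jaw (a joint): Sliding steel jaw of the table-fixed gluing clamp, m: 0 closed (starts 0 to 0.003), 0.06 fully open at its stop. Unsprung, drags with about 4 N, stays where left. 64 mm wide, 40 thick, top 85 mm above the table; its lip reaches 10 mm over the stand's end, so the stand lifts out only once it is open. Opposite it a plain fixed jaw, top 65 mm above the table.
- jaw_grip (a point): Point on the axis of the sliding jaw's handle, an upright dark wooden post 26 x 26 mm, from 85 to 140 mm above the table; the point is 118 mm above the table and moves with the jaw. The jaw opens along this point's own -y, away from the stand; x is across the clamp, z up. With the jaw closed, the stand's middle is 69 mm from here along +y.
- stand: Pencil stand in the clamp: wooden block 44 (x) by 96 (y) by 55 mm high (z up), two rows of four dark holes on top, 100 to 200 g. Origin: centre of its underside, 20 mm above the table on the clamp's flat bed (100 mm wide). The jaws are at its two ends; its long sides are free. The same stand loose on the table and a half-length one are not wanted.
- tray: The empty one of two alike shallow grey plastic trays (the other is full of markers), fixed to the table: 138 (x) by 168 (y) mm outside, 29 mm high, walls and floor 4 mm thick. Origin: centre of its underside, z up; the inner floor is 4 mm above it.
There are look-alikes about, which are no part of the job. Leave any blue or purple look-alike of the stand alone. Leave any orange look-alike of the tray alone.

How it is judged (in metres and radians):
On the way, in this order (a step that is already met when the one before it is completed fails the run):
1. the jaw is slid open (at least 45 of its 60 mm) while the stand lies in the clamp (value of joint jaw above 0.045 m and height (world z) of stand below 0.035 m), for 0.1 s.
2. the stand is lifted out of the clamp (underside more than 60 mm above the table) (height (world z) of stand above 0.06 m), for 0.1 s.
3. the stand is lowered into the empty tray still in the gripper (underside within 16 mm of its floor) (z of stand in the frame of tray below 0.02 m and horizontal distance between stand and tray below 0.08 m and contact force between the fingers and stand above 0.5 N), for 0.05 s.
At the end, for the whole second after the job is handed in: The stand from the clamp rests on the floor of the empty tray, inside its walls (underside within 8 mm of the floor), upright with its holes up to within 10 degrees, still and released; the clamp's jaw is open by at least 45 mm (z of stand in the frame of tray below 0.012 m and x of stand in the frame of tray between -0.06 and 0.06 m and y of stand in the frame of tray between -0.07 and 0.07 m and angle between stand's own z axis and vertical below 0.17 rad and linear speed of stand below 0.02 m/s and value of joint jaw above 0.045 m); the robot touches nothing.
It also fails if it takes over 51 s, if anything falls off the work surface, if the arm or the gripper's body presses on something with over 40 N, if the wrist force passes 120 N, or if a joint passes its speed limit or range.

## Robot

A 6-joint arm with a two-finger parallel gripper is mounted at the origin on the work surface. World frame = base frame: x ahead of the robot, y to its left, z up, the work surface at z = 0. Lengths are in m, angles in degrees, forces in N, time in s.
With the tool pointing down it reaches from about 0.375 to 0.9 m from the base axis. Payload 3.1 kg.
Tool frame: the origin (TCP) lies on the centre line of the jaws, within the pads' length; the fingertips stand 11 mm ahead of it and the grasp point (between the pads) lies 8 mm behind it; z points along the fingers, y is the line along which they close (so a half turn about z gives the same grasp; the last joint's range is limited). The gripper opens to 87 mm and grips with 3 to 60 N. Pads are 19 mm wide; open, the fingers measure 117 mm over their backs; the gripper's body (75 mm by 190 mm) begins 51 mm behind the grasp point.
Start: joints at [56.866, 30.224, 82.088, -0, 67.689, -10.227], TCP at [0.243, 0.576, 0.234] pointing down, gripper open.
Joint ranges: [-176.69, 176.69], [-43.24, 126.21], [12.49, 139.97], [-82, 262], [0, 151.66], [-163.58, 163.58]. Speed limits (degrees/s): [159.86, 159.86, 180, 180, 180, 180].

## Interface

Orientations are given as a 3x3 rotation matrix whose columns are the frame's x, y, z axes.
In Python, from rig import * gives the robot as it stands.
- The arm moves only by the shell command python3 -m inch 'ROWS'. ROWS is JSON, a list of rows, each an object of numbers: "gripper": the opening in per cent of the stroke, from 0 (shut) to 100 (fully open); "dx", "dy", "dz": the shift along the tool's x, y, z in mm; "turn": the turn about the tool's z in rad. A call has 1 to 12 rows; each row is the pose to reach, as a shift and turn from the pose commanded when the call began, along the tool's axes at that moment; what a row does not reach only later rows make up. A row lasts 1/10 s, in which the tool goes at most 50 mm and 8.59 degrees, less where a joint would pass 70% of its speed; a pose out of reach is approached as far as the arm can. A call with a gripper value outside its range is refused whole. The fingers move at their own pace and stop on an object; the grip force is fixed at half the most. Time passes only in rows, so rows that repeat a pose let the fingers close. It gives the time, the measured TCP pose, the force and the opening at its end, in the units of the state.
- read_state(): the state, without advancing time (a new reading comes with each control period).
- capture(name): name is "scene" or "top" or "wrist"; returns the picture (480x640x3 uint8, red, green, blue); there is no depth.
- get_calibration(name): a dict with "camera_matrix" (3x3 intrinsics, pixels), "world_to_cam" (4x4, takes a point from world to camera coordinates); the wrist camera has in their place "T_tool_cam" (4x4, takes a point from camera to tool coordinates, whose origin is the TCP and whose axes are the flange's). Camera axes: x right, y down, z forward; pixel columns grow to the right and rows downward; lengths in m; the calibration is good to about 2 mm. A picture is of the moment at which its call begins: read the wrist's pose just before it. get_calibration takes no time and is no camera call.
- hand_in(): hands the job in, once; it reports no verdict.
Trained networks look in the newest picture that a camera, given by its name, has taken for a name from the list of things; names that differ only in an ending like _2 or _b are one class to them, and where a whole thing is asked for, a point or a joint stands for the part that bears it (a point fixed in the world has none). Each returns a list of dicts, best first, with "score" (0 to 1); they miss things now and then, are a little off and sometimes report something else, mostly with a low value. They report only what shows in the picture. A call takes as long as a camera call. They do not tell look-alikes from the thing itself.
- recognise(camera, query): "extent" ([centre column, centre row, width, height] in pixels, round what is visible of it).
The state is a dict: "time_s": time; "joint_positions": joint angles; "qvel": joint speeds; "tau": joint torques, N m; "position": TCP position; "tcp_rot": TCP orientation; "force": force on the tool from outside, world axes, zero at the start; "moment": the same for the moment, N m; "opening": opening from 0.0 (shut) to 1.0 (fully open).
Only numpy, scipy, OpenCV 4.12 (cv2) and the standard library are available. Lean on these libraries where they do the work, as an engineer would, in place of code of your own. Each camera call takes 0.05 s, during which the arm holds its last target. There are 200 camera calls.

## Working session

There is one attempt and no reset: what is moved stays moved. The work goes in short steps, Python scripts to look and compute and a shell command to move; the robot and the scene stay as the last step left them, time stands still between calls to the robot, and variables do not carry over. Pictures are saved under pics/ and viewed, on a budget of 10 in all, crops included, one or two more only if the job needs it, and the job is handed in when it is done.

```bash
mkdir -p pics; ls; python3 - <<'E'
from rig import *
import cv2,numpy as np
for n in("top","scene"):
    im=capture(n); cv2.imwrite(f"pics/{n}0.png",im[:,:,::-1])
    for q in("stand","tray","jaw_grip","jaw"):
        print(n,q,[(round(d["score"],2),np.round(d["extent"]).tolist()) for d in recognise(n,q)])
    c=get_calibration(n);print(np.round(c["camera_matrix"],1).tolist(),np.round(c["world_to_cam"],4).tolist())
s=read_state();print(s["time_s"],np.round(s["tcp_rot"],3).tolist())
print(np.round(get_calibration("wrist")["T_tool_cam"],3).tolist())
E
```

```text
pics
top stand [(0.8, [463.0, 281.0, 37.0, 46.0]), (0.73, [410.0, 203.0, 42.0, 28.0]), (0.65, [312.0, 231.0, 36.0, 46.0]), (0.4, [442.0, 211.0, 34.0, 36.0])]
top tray [(0.76, [219.0, 250.0, 79.0, 64.0]), (0.74, [162.0, 343.0, 87.0, 79.0])]
top jaw_grip [(0.64, [443.0, 210.0, 31.0, 36.0]), (0.63, [218.0, 248.0, 78.0, 66.0])]
top jaw [(0.85, [445.0, 209.0, 26.0, 33.0])]
[[516.8, 0.0, 317.9], [0.0, 516.8, 229.4], [0.0, 0.0, 1.0]] [[-0.0087, -0.9999, 0.0074, 0.0296], [-0.9925, 0.0077, -0.1218, 0.4643], [0.1217, -0.0084, -0.9925, 1.1645], [0.0, 0.0, 0.0, 1.0]]
scene stand [(0.96, [263.0, 196.0, 19.0, 28.0]), (0.96, [318.0, 258.0, 37.0, 42.0]), (0.61, [301.0, 163.0, 34.0, 32.0])]
scene tray [(0.86, [373.0, 322.0, 84.0, 82.0]), (0.58, [478.0, 332.0, 95.0, 85.0])]
scene jaw_grip [(0.55, [257.0, 177.0, 23.0, 38.0])]
scene jaw [(0.84, [262.0, 177.0, 24.0, 37.0])]
[[505.2, 0.0, 322.4], [0.0, 505.2, 231.4], [0.0, 0.0, 1.0]] [[-0.8967, 0.4422, 0.0183, 0.3847], [0.3291, 0.6938, -0.6406, -0.0943], [-0.2959, -0.5684, -0.7677, 1.504], [0.0, 0.0, 0.0, 1.0]]
0.5 [[-0.921, 0.389, -0.0], [0.389, 0.921, -0.0], [0.0, -0.0, -1.0]]
[[0.001, -0.966, -0.258, 0.07], [1.0, 0.001, 0.001, -0.0], [-0.0, -0.258, 0.966, -0.151], [0.0, 0.0, 0.0, 1.0]]
```

View pics/top0.png

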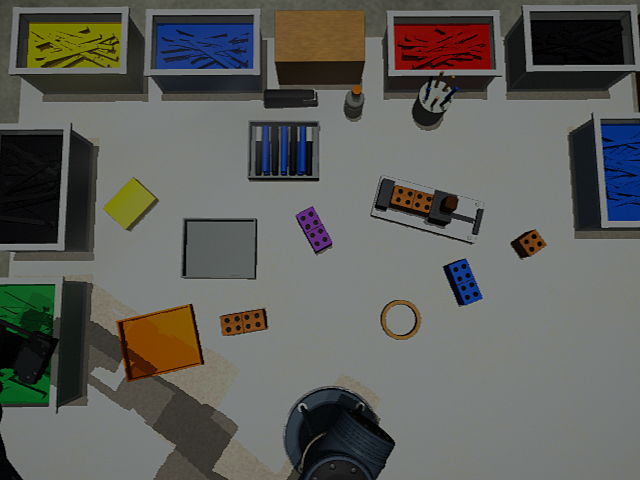

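View pics/scene0.png

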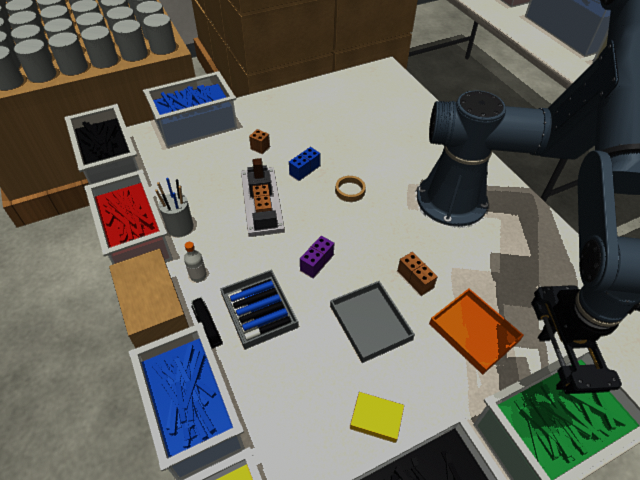

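Candidates in the top view:
- Stand: (411,199) sits between the clamp's jaws, so it is the one meant. (244,321) is the loose one, (529,243) the half-length one, and (464,281) blue and (313,230) purple are look-alikes.
- Tray: grey and empty at (220,249) is the one meant. (284,150) is full of markers and (161,342) is orange.

I'll confirm the clamp in an enlarged crop.

```bash
cat > h.py <<'E'
from rig import *
import cv2,numpy as np
def ray(cam,uv,z,pose=None):
    c=get_calibration(cam); K=np.array(c["camera_matrix"])
    if "world_to_cam" in c: T=np.linalg.inv(np.array(c["world_to_cam"]))
    else:
        p=np.eye(4);p[:3,:3]=pose["tcp_rot"];p[:3,3]=pose["position"];T=p@np.array(c["T_tool_cam"])
    d=T[:3,:3]@np.linalg.solve(K,[*uv,1]);o=T[:3,3]
    return (o+d*(z-o[2])/d[2])[:2]
def intool(xy):
    s=read_state();R=np.array(s["tcp_rot"])
    d=np.array([*xy,0])-np.array(s["position"]);d[2]=0
    return np.round(1000*R.T@d,1)
E
python3 - <<'E'
from h import *
im=cv2.imread("pics/top0.png");cv2.imwrite("pics/clamp.png",cv2.resize(im[165:255,365:495],None,fx=6,fy=6,interpolation=2))
h=ray("top",(450,202),.14);s=ray("top",(411,199),.075)
print("handle",h,"stand",s,"dist",np.linalg.norm(h-s))
for p in((220,249),):print("tray",ray("top",p,.015))
print([ray("top",p,.029) for p in((182,219),(256,218),(257,279),(182,279))])
print(ray("top",(244,321),.03))
E
```

```text
handle [ 0.50690131 -0.25219911] stand [ 0.525711   -0.18256338] dist 0.07213140284644387
tray [0.42215615 0.2531746 ]
[array([0.49109173, 0.33919519]), array([0.49213023, 0.1686012 ]), array([0.35174637, 0.16549558]), array([0.35318915, 0.33598299])]
[0.25772869 0.19411527]
```

View pics/clamp.png

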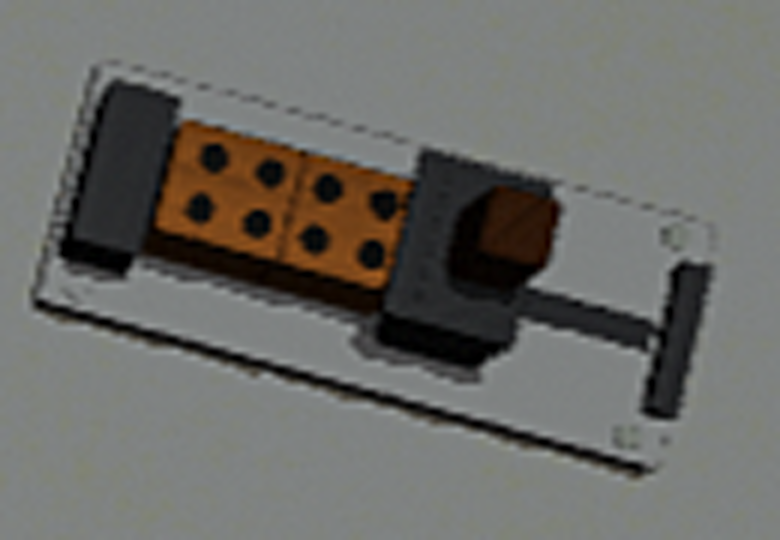

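The crop shows the orange stand with 4x2 holes, its middle seam at about (413,199), between the fixed jaw on the left and the sliding jaw. The jaw's dark wooden post is topped at about (451,202). Next I work out the axes and the first move.

```bash
python3 - <<'E'
from h import *
f=lambda x,y:(365+x/6,165+y/6)
h=ray("top",f(518,225),.14);s=ray("top",f(288,205),.075)
a=ray("top",f(655,470),0.02);b=ray("top",f(35,300),.02)
g=lambda d:np.degrees(np.arctan2(d[1],d[0]))
e=ray("top",f(185,122),.075)-ray("top",f(415,182),.075)
print(h,s,np.linalg.norm(s-h),g(s-h),g(b-a),g(e))
R=np.array(read_state()["tcp_rot"]);print(g(R[:,0]),intool(h),read_state()["position"])
E
```

```text
[ 0.50581227 -0.25497211] [ 0.52530022 -0.18702972] 0.07068202533456934 73.99549273697927 74.03119759974037 74.66018184597763
157.09215898270077 [-5.652e+02 -6.629e+02  1.000e-01] [0.24321765 0.57566247 0.23349571]
```

```bash
python3 -m inch '[{"dx":-30,"dy":-35,"dz":-10,"turn":0.1},{"dx":-60,"dy":-70,"dz":-10,"turn":0.2},{"dx":-92,"dy":-108,"dz":-10,"turn":0.3},{"dx":-124,"dy":-146,"dz":-10,"turn":0.4},{"dx":-156,"dy":-184,"dz":-10,"turn":0.5},{"dx":-188,"dy":-221,"dz":-10,"turn":0.6},{"dx":-220,"dy":-259,"dz":-10,"turn":0.7},{"dx":-252,"dy":-296,"dz":-10,"turn":0.8},{"dx":-284,"dy":-333,"dz":-10,"turn":0.9},{"dx":-316,"dy":-370,"dz":-10,"turn":1.0},{"dx":-348,"dy":-408,"dz":-10,"turn":1.1},{"dx":-380,"dy":-445,"dz":-10,"turn":1.2}]'
python3 - <<'E'
from h import *
s=read_state();R=np.array(s["tcp_rot"]);print(s["joint_positions"],intool((.5058,-.255)),np.degrees(np.arctan2(R[1,0],R[0,0])))
E
```

```text
[ 5.68650903e+01  3.02256364e+01  8.20930530e+01 -5.98575576e-04
  6.76874397e+01 -1.02268414e+01] [-5.652e+02 -6.629e+02  1.000e-01] 157.09215898270077invalid input
```

```bash
python3 -m inch '[{"gripper":100,"dx":-30,"dy":-35,"dz":-10,"turn":0.1},{"gripper":100,"dx":-60,"dy":-70,"dz":-10,"turn":0.2},{"gripper":100,"dx":-92,"dy":-108,"dz":-10,"turn":0.3},{"gripper":100,"dx":-124,"dy":-146,"dz":-10,"turn":0.4},{"gripper":100,"dx":-156,"dy":-184,"dz":-10,"turn":0.5},{"gripper":100,"dx":-188,"dy":-221,"dz":-10,"turn":0.6},{"gripper":100,"dx":-220,"dy":-259,"dz":-10,"turn":0.7},{"gripper":100,"dx":-252,"dy":-296,"dz":-10,"turn":0.8},{"gripper":100,"dx":-284,"dy":-333,"dz":-10,"turn":0.9},{"gripper":100,"dx":-316,"dy":-370,"dz":-10,"turn":1.0},{"gripper":100,"dx":-348,"dy":-408,"dz":-10,"turn":1.1},{"gripper":100,"dx":-380,"dy":-445,"dz":-10,"turn":1.2}]'
python3 - <<'E'
from h import *
s=read_state();R=np.array(s["tcp_rot"]);print(s["joint_positions"],intool((.5058,-.255)),np.degrees(np.arctan2(R[1,0],R[0,0])))
E
```

```text
time_s: 1.7
position: [0.4205, 0.0158, 0.244]
tcp_rot: [[0.034, 0.999, 0.001], [0.999, -0.034, -0.0], [-0.0, 0.001, -1.0]]
force: [1.9, 1.7, -0.5]
opening: 1.002
[-1.31515761e+01  1.35087144e+01  1.09160690e+02  1.30858671e-02
  5.72592229e+01 -1.12375052e+01] [-2.678e+02  9.430e+01  1.000e-01] 88.07885667135389
```

```bash
python3 -m inch '[{"gripper":100,"dx":-45,"dy":16,"dz":0,"turn":0.05},{"gripper":100,"dx":-90,"dy":32,"dz":0,"turn":0.1},{"gripper":100,"dx":-135,"dy":48,"dz":0,"turn":0.15},{"gripper":100,"dx":-180,"dy":64,"dz":0,"turn":0.2},{"gripper":100,"dx":-225,"dy":80,"dz":0,"turn":0.244},{"gripper":100,"dx":-268,"dy":94,"dz":0,"turn":0.244},{"gripper":100,"dx":-268,"dy":94,"dz":0,"turn":0.244},{"gripper":100,"dx":-268,"dy":94,"dz":0,"turn":0.244}]'
python3 - <<'E'
from h import *
s=read_state();im=capture("wrist");cv2.imwrite("pics/w1.png",im[:,:,::-1])
import pickle;pickle.dump({k:s[k] for k in("tcp_rot","position")},open("w1.pkl","wb"))
for q in("stand","jaw_grip"):print(q,[(round(d["score"],2),np.round(d["extent"]).tolist()) for d in recognise("wrist",q)])
print(intool((.5058,-.255)))
E
```

```text
time_s: 2.5
position: [0.5059, -0.2534, 0.2431]
tcp_rot: [[0.272, 0.962, -0.001], [0.962, -0.272, 0.001], [0.001, -0.001, -1.0]]
force: [-0.4, 0.9, -0.7]
opening: 1.002
stand [(0.77, [327.0, 127.0, 57.0, 118.0]), (0.55, [184.0, 280.0, 104.0, 59.0])]
jaw_grip [(0.74, [327.0, 223.0, 82.0, 77.0])]
[-3.7  1.3 -0. ]
```

View pics/w1.png

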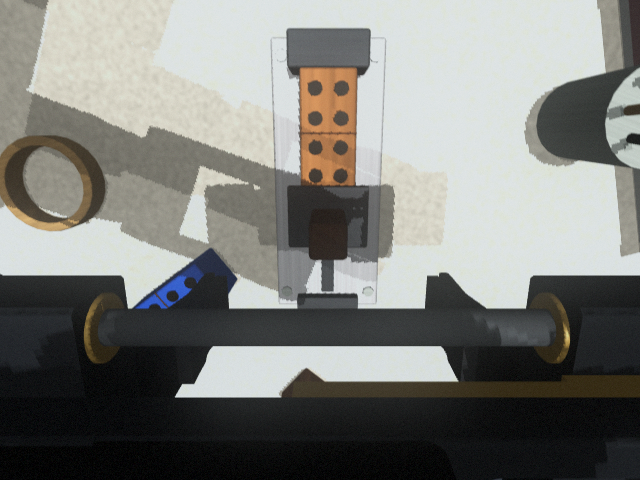

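Wrist view: clamp upright in the picture, stand at (328,127) with its seam at row 133, post top face around (328,241), blue look-alike at lower left.

```bash
python3 - <<'E'
from h import *
import pickle;p=pickle.load(open("w1.pkl","rb"))
print(get_calibration("wrist")["camera_matrix"][0])
w=lambda u,v,z:ray("wrist",(u,v),z,p)
for n,a in dict(h=(328,241,.14),hT=(328,223,.14),hB=(328,260,.14),l=(309,241,.14),r=(347,241,.14),seam=(328,133,.075),far=(328,67,.075)).items():print(n,w(*a),intool(w(*a)))
b1,b2=w(272,38,.02),w(279,303,.02);c1,c2=w(384,38,.02),w(376,303,.02)
d=(b1+c1)/2-(b2+c2)/2;print(np.degrees(np.arctan2(d[1],d[0])))
E
```

```text
[396.78594292   0.         326.48893265]
h [ 0.50743775 -0.25411889] [-2.4  2.6 -0. ]
hT [ 0.51074571 -0.24231815] [9.8 2.6 0. ]
hB [ 0.50385829 -0.26688819] [-15.7   2.6  -0. ]
l [ 0.49528956 -0.25070124] [ -2.4 -10.    0. ]
r [ 0.51958578 -0.25753648] [-2.5 15.2 -0. ]
seam [ 0.52633176 -0.18756926] [66.7  3.   0. ]
far [ 0.53920573 -0.14164292] [1.144e+02 3.000e+00 1.000e-01]
74.22247634610525
```

```bash
python3 -m inch '[{"gripper":100,"dx":-3,"dy":2.5,"dz":40,"turn":0},{"gripper":100,"dx":-3,"dy":2.5,"dz":80,"turn":0},{"gripper":100,"dx":-3,"dy":2.5,"dz":115,"turn":0},{"gripper":100,"dx":-3,"dy":2.5,"dz":133,"turn":0},{"gripper":100,"dx":-3,"dy":2.5,"dz":133,"turn":0},{"gripper":0,"dx":-3,"dy":2.5,"dz":133,"turn":0},{"gripper":0,"dx":-3,"dy":2.5,"dz":133,"turn":0},{"gripper":0,"dx":-3,"dy":2.5,"dz":133,"turn":0},{"gripper":0,"dx":-3,"dy":2.5,"dz":133,"turn":0},{"gripper":0,"dx":-3,"dy":2.5,"dz":133,"turn":0},{"gripper":0,"dx":-3,"dy":2.5,"dz":133,"turn":0},{"gripper":0,"dx":-3,"dy":2.5,"dz":133,"turn":0}]'
```

```text
time_s: 3.85
position: [0.5078, -0.2564, 0.1107]
tcp_rot: [[0.27, 0.963, 0.0], [0.963, -0.27, -0.0], [-0.0, 0.0, -1.0]]
force: [1.0, -0.1, 0.4]
opening: 0.445
```

```bash
python3 -m inch '[{"gripper":0,"dx":0,"dy":0,"dz":0,"turn":0},{"gripper":0,"dx":0,"dy":0,"dz":0,"turn":0},{"gripper":0,"dx":0,"dy":0,"dz":0,"turn":0},{"gripper":0,"dx":0,"dy":0,"dz":0,"turn":0},{"gripper":0,"dx":0,"dy":0,"dz":0,"turn":0},{"gripper":0,"dx":0,"dy":0,"dz":0,"turn":0}]'
```

```text
time_s: 4.45
position: [0.5064, -0.2558, 0.1104]
tcp_rot: [[0.269, 0.963, -0.003], [0.963, -0.269, 0.001], [0.0, -0.003, -1.0]]
force: [-5.0, -0.1, 3.5]
opening: 0.294
```

The fingers hold the post at 26 mm. Pulling the jaw open.

```bash
python3 -m inch '[{"gripper":0,"dx":-4,"dy":0,"dz":0,"turn":0},{"gripper":0,"dx":-10,"dy":0,"dz":0,"turn":0},{"gripper":0,"dx":-17,"dy":0,"dz":0,"turn":0},{"gripper":0,"dx":-24,"dy":0,"dz":0,"turn":0},{"gripper":0,"dx":-31,"dy":0,"dz":0,"turn":0},{"gripper":0,"dx":-38,"dy":0,"dz":0,"turn":0},{"gripper":0,"dx":-45,"dy":0,"dz":0,"turn":0},{"gripper":0,"dx":-51,"dy":0,"dz":0,"turn":0},{"gripper":0,"dx":-56,"dy":0,"dz":0,"turn":0},{"gripper":0,"dx":-59,"dy":0,"dz":0,"turn":0},{"gripper":0,"dx":-59,"dy":0,"dz":0,"turn":0},{"gripper":0,"dx":-59,"dy":0,"dz":0,"turn":0}]'
```

```text
time_s: 5.65
position: [0.4905, -0.3116, 0.1104]
tcp_rot: [[0.27, 0.963, -0.003], [0.963, -0.27, 0.003], [0.002, -0.004, -1.0]]
force: [-5.1, 2.4, 3.7]
opening: 0.297
```

```bash
python3 -m inch '[{"gripper":0,"dx":-2,"dy":0,"dz":0,"turn":0},{"gripper":0,"dx":-3,"dy":0,"dz":0,"turn":0},{"gripper":100,"dx":-2,"dy":0,"dz":0,"turn":0},{"gripper":100,"dx":-2,"dy":0,"dz":0,"turn":0},{"gripper":100,"dx":-2,"dy":0,"dz":0,"turn":0},{"gripper":100,"dx":-2,"dy":0,"dz":0,"turn":0},{"gripper":100,"dx":-2,"dy":0,"dz":0,"turn":0},{"gripper":100,"dx":-2,"dy":0,"dz":0,"turn":0},{"gripper":100,"dx":-2,"dy":0,"dz":-30,"turn":0},{"gripper":100,"dx":-2,"dy":0,"dz":-70,"turn":0},{"gripper":100,"dx":-2,"dy":0,"dz":-110,"turn":0},{"gripper":100,"dx":-2,"dy":0,"dz":-110,"turn":0}]'
python3 - <<'E'
from h import *
print(intool((.5263,-.1876)))
E
```

```text
time_s: 6.85
position: [0.4944, -0.3177, 0.2265]
tcp_rot: [[0.27, 0.963, 0.009], [0.963, -0.27, -0.009], [-0.006, 0.011, -1.0]]
force: [0.3, -1.0, 0.3]
opening: 0.989
[133.9  -4.3  -0.8]
```

```bash
python3 -m inch '[{"gripper":100,"dx":45,"dy":0,"dz":0,"turn":0},{"gripper":100,"dx":90,"dy":0,"dz":0,"turn":0},{"gripper":100,"dx":128,"dy":0,"dz":0,"turn":0},{"gripper":100,"dx":128,"dy":0,"dz":0,"turn":0},{"gripper":100,"dx":128,"dy":0,"dz":0,"turn":0},{"gripper":100,"dx":128,"dy":0,"dz":0,"turn":0}]'
python3 - <<'E'
from h import *
s=read_state();im=capture("wrist");cv2.imwrite("pics/w2.png",im[:,:,::-1])
import pickle;pickle.dump({k:s[k] for k in("tcp_rot","position")},open("w2.pkl","wb"))
print([(round(d["score"],2),np.round(d["extent"]).tolist()) for d in recognise("wrist","stand")])
print(intool((.5263,-.1876)))
E
```

```text
time_s: 7.45
position: [0.5258, -0.1926, 0.2202]
tcp_rot: [[0.27, 0.963, -0.0], [0.963, -0.27, -0.0], [-0.001, -0.0, -1.0]]
force: [-0.2, -0.1, 0.6]
opening: 1.0
[(0.98, [324.0, 214.0, 64.0, 126.0]), (0.95, [203.0, 370.0, 53.0, 47.0]), (0.55, [152.0, 14.0, 65.0, 27.0])]
[ 5.4 -0.9 -0. ]
```

View pics/w2.png

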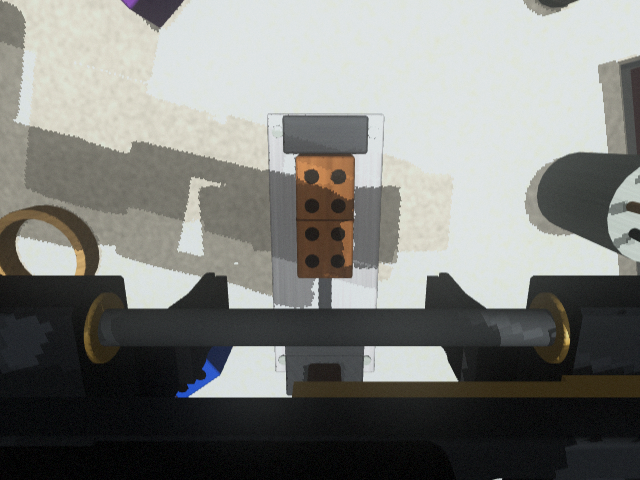

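The jaw has slid clear and its post is far down behind the gripper at about (325,372). The stand's top is free, columns 296–354, rows 155–277, seam at row 220.

```bash
python3 - <<'E'
from h import *
import pickle;p=pickle.load(open("w2.pkl","rb"))
for a in((325,155),(325,277),(325,220),(297,220),(353,220)):print(intool(ray("wrist",a,.075,p)))
E
```

```text
[53.7 -0.5 -0. ]
[-41.3  -0.4   0. ]
[ 5.  -0.4 -0. ]
[  5.  -21.8   0. ]
[ 5. 21. -0.]
```

```bash
python3 -m inch '[{"gripper":100,"dx":5.5,"dy":-0.5,"dz":45,"turn":0},{"gripper":100,"dx":5.5,"dy":-0.5,"dz":90,"turn":0},{"gripper":100,"dx":5.5,"dy":-0.5,"dz":125,"turn":0},{"gripper":100,"dx":5.5,"dy":-0.5,"dz":150,"turn":0},{"gripper":100,"dx":5.5,"dy":-0.5,"dz":172,"turn":0},{"gripper":100,"dx":5.5,"dy":-0.5,"dz":172,"turn":0},{"gripper":0,"dx":5.5,"dy":-0.5,"dz":172,"turn":0},{"gripper":0,"dx":5.5,"dy":-0.5,"dz":172,"turn":0},{"gripper":0,"dx":5.5,"dy":-0.5,"dz":172,"turn":0},{"gripper":0,"dx":5.5,"dy":-0.5,"dz":172,"turn":0},{"gripper":0,"dx":5.5,"dy":-0.5,"dz":172,"turn":0},{"gripper":0,"dx":5.5,"dy":-0.5,"dz":172,"turn":0}]'
python3 -m inch '[{"gripper":0,"dx":0,"dy":0,"dz":0,"turn":0},{"gripper":0,"dx":0,"dy":0,"dz":0,"turn":0},{"gripper":0,"dx":0,"dy":0,"dz":0,"turn":0},{"gripper":0,"dx":0,"dy":0,"dz":0,"turn":0},{"gripper":0,"dx":0,"dy":0,"dz":0,"turn":0}]'
```

```text
time_s: 8.75
position: [0.5271, -0.1864, 0.049]
tcp_rot: [[0.269, 0.963, 0.001], [0.963, -0.269, -0.0], [-0.0, 0.001, -1.0]]
force: [0.4, -0.6, 0.4]
opening: 0.534
time_s: 9.25
position: [0.5269, -0.1863, 0.0489]
tcp_rot: [[0.27, 0.963, 0.0], [0.963, -0.27, -0.0], [0.0, 0.0, -1.0]]
force: [-1.5, -0.0, 5.1]
opening: 0.502
```

Gripped at 44 mm. Lifting gently.

```bash
python3 -m inch '[{"gripper":0,"dx":0,"dy":0,"dz":-8,"turn":0},{"gripper":0,"dx":0,"dy":0,"dz":-20,"turn":0},{"gripper":0,"dx":0,"dy":0,"dz":-35,"turn":0},{"gripper":0,"dx":0,"dy":0,"dz":-55,"turn":0},{"gripper":0,"dx":0,"dy":0,"dz":-80,"turn":0},{"gripper":0,"dx":0,"dy":0,"dz":-105,"turn":0},{"gripper":0,"dx":0,"dy":0,"dz":-125,"turn":0},{"gripper":0,"dx":0,"dy":0,"dz":-130,"turn":0},{"gripper":0,"dx":0,"dy":0,"dz":-130,"turn":0},{"gripper":0,"dx":0,"dy":0,"dz":-130,"turn":0}]'
python3 - <<'E'
from h import *
im=capture("top")
print([(round(d["score"],2),np.round(d["extent"]).tolist()) for d in recognise("top","tray")])
g=cv2.cvtColor(im[205:290,172:268],cv2.COLOR_RGB2GRAY)
c=[ray("top",p,.029) for p in((182,219),(256,218),(257,279),(182,279))]
print(np.mean(c,0), intool(np.mean(c,0)))
E
```

```text
time_s: 10.25
position: [0.5262, -0.1859, 0.1778]
tcp_rot: [[0.27, 0.963, -0.002], [0.963, -0.27, 0.001], [0.0, -0.002, -1.0]]
force: [0.1, -0.8, -1.7]
opening: 0.505
[(0.77, [213.0, 248.0, 69.0, 66.0]), (0.63, [161.0, 342.0, 88.0, 75.0])]
[0.42203937 0.25231874] [ 393.9 -218.3    0.9]
```

```bash
python3 -m inch '[{"gripper":0,"dx":20,"dy":-11,"dz":0,"turn":0},{"gripper":0,"dx":55,"dy":-30,"dz":0,"turn":-0.03},{"gripper":0,"dx":95,"dy":-53,"dz":0,"turn":-0.06},{"gripper":0,"dx":135,"dy":-75,"dz":0,"turn":-0.1},{"gripper":0,"dx":175,"dy":-97,"dz":0,"turn":-0.14},{"gripper":0,"dx":215,"dy":-119,"dz":0,"turn":-0.18},{"gripper":0,"dx":255,"dy":-141,"dz":0,"turn":-0.22},{"gripper":0,"dx":295,"dy":-163,"dz":0,"turn":-0.25},{"gripper":0,"dx":335,"dy":-186,"dz":0,"turn":-0.27},{"gripper":0,"dx":365,"dy":-202,"dz":0,"turn":-0.27},{"gripper":0,"dx":385,"dy":-213,"dz":0,"turn":-0.27},{"gripper":0,"dx":394,"dy":-218,"dz":0,"turn":-0.27}]'
python3 -m inch '[{"gripper":0,"dx":0,"dy":0,"dz":0,"turn":0},{"gripper":0,"dx":0,"dy":0,"dz":0,"turn":0},{"gripper":0,"dx":0,"dy":0,"dz":0,"turn":0}]'
python3 - <<'E'
from h import *
s=read_state();im=capture("wrist");cv2.imwrite("pics/w3.png",im[:,:,::-1])
print(intool((.4220,.2523)))
E
```

```text
time_s: 11.55
position: [0.422, 0.2536, 0.1777]
tcp_rot: [[0.0, 1.0, -0.002], [1.0, -0.0, -0.0], [-0.0, -0.002, -1.0]]
force: [0.6, 0.4, -2.3]
opening: 0.508
time_s: 11.85
position: [0.4235, 0.2507, 0.1783]
tcp_rot: [[0.005, 1.0, -0.0], [1.0, -0.005, -0.001], [-0.001, -0.0, -1.0]]
force: [0.5, 0.3, -1.5]
opening: 0.502
[ 1.6 -1.6 -0. ]
```

View pics/w3.png

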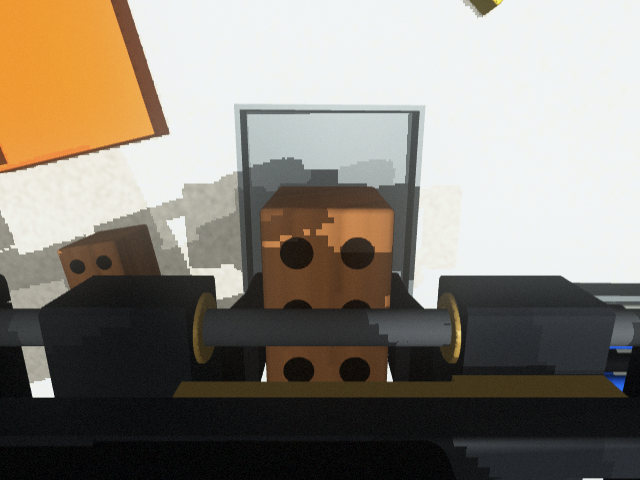

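The stand is held upright over the grey tray, whose rim spans columns 235–425, and it is well aligned. Lowering slowly.

```bash
python3 -m inch '[{"gripper":0,"dx":1,"dy":-1,"dz":25,"turn":0},{"gripper":0,"dx":1,"dy":-1,"dz":55,"turn":0},{"gripper":0,"dx":1,"dy":-1,"dz":85,"turn":0},{"gripper":0,"dx":1,"dy":-1,"dz":110,"turn":0},{"gripper":0,"dx":1,"dy":-1,"dz":125,"turn":0},{"gripper":0,"dx":1,"dy":-1,"dz":133,"turn":0},{"gripper":0,"dx":1,"dy":-1,"dz":138,"turn":0},{"gripper":0,"dx":1,"dy":-1,"dz":141,"turn":0},{"gripper":0,"dx":1,"dy":-1,"dz":142,"turn":0},{"gripper":0,"dx":1,"dy":-1,"dz":142,"turn":0},{"gripper":0,"dx":1,"dy":-1,"dz":142,"turn":0}]'
```

```text
time_s: 13.0
position: [0.4226, 0.253, 0.0371]
tcp_rot: [[0.003, 1.0, 0.001], [1.0, -0.003, 0.0], [0.0, 0.001, -1.0]]
force: [0.2, -0.1, -1.6]
opening: 0.504
```

Force is unchanged, so it is about 4 mm above the floor. Easing down further.

```bash
python3 -m inch '[{"gripper":0,"dx":0,"dy":0,"dz":1,"turn":0},{"gripper":0,"dx":0,"dy":0,"dz":2,"turn":0},{"gripper":0,"dx":0,"dy":0,"dz":3,"turn":0},{"gripper":0,"dx":0,"dy":0,"dz":3,"turn":0},{"gripper":0,"dx":0,"dy":0,"dz":3.5,"turn":0},{"gripper":0,"dx":0,"dy":0,"dz":3.5,"turn":0}]'
```

```text
time_s: 13.6
position: [0.4222, 0.2528, 0.033]
tcp_rot: [[0.003, 1.0, -0.0], [1.0, -0.003, -0.0], [-0.0, -0.0, -1.0]]
force: [-0.9, -0.6, -1.1]
opening: 0.5
```

```bash
python3 -m inch '[{"gripper":0,"dx":0,"dy":0,"dz":0.5,"turn":0},{"gripper":0,"dx":0,"dy":0,"dz":1,"turn":0},{"gripper":0,"dx":0,"dy":0,"dz":1,"turn":0},{"gripper":0,"dx":0,"dy":0,"dz":1,"turn":0}]'
```

```text
time_s: 14.0
position: [0.4222, 0.2529, 0.0328]
tcp_rot: [[0.003, 1.0, 0.0], [1.0, -0.003, 0.0], [0.0, 0.0, -1.0]]
force: [-1.9, -0.3, 6.8]
opening: 0.506
```

The upward force shows it is on the floor. Releasing and withdrawing.

```bash
python3 -m inch '[{"gripper":75,"dx":0,"dy":0,"dz":0,"turn":0},{"gripper":75,"dx":0,"dy":0,"dz":0,"turn":0},{"gripper":75,"dx":0,"dy":0,"dz":0,"turn":0},{"gripper":75,"dx":0,"dy":0,"dz":0,"turn":0},{"gripper":75,"dx":0,"dy":0,"dz":0,"turn":0},{"gripper":75,"dx":0,"dy":0,"dz":-15,"turn":0},{"gripper":75,"dx":0,"dy":0,"dz":-40,"turn":0},{"gripper":75,"dx":0,"dy":0,"dz":-80,"turn":0},{"gripper":75,"dx":0,"dy":0,"dz":-125,"turn":0},{"gripper":75,"dx":0,"dy":0,"dz":-160,"turn":0},{"gripper":75,"dx":0,"dy":0,"dz":-160,"turn":0},{"gripper":75,"dx":0,"dy":0,"dz":-160,"turn":0}]'
python3 - <<'E'
from h import *
a=capture("wrist");b=capture("scene")
cv2.imwrite("pics/end.png",np.hstack([cv2.resize(a,(400,300)),cv2.resize(b[120:400,200:550],(400,300))])[:,:,::-1])
E
```

```text
time_s: 15.2
position: [0.4223, 0.2529, 0.1927]
tcp_rot: [[0.003, 1.0, 0.002], [1.0, -0.003, 0.001], [0.001, 0.002, -1.0]]
force: [-1.8, -0.1, 0.1]
opening: 0.752
```

View pics/end.png

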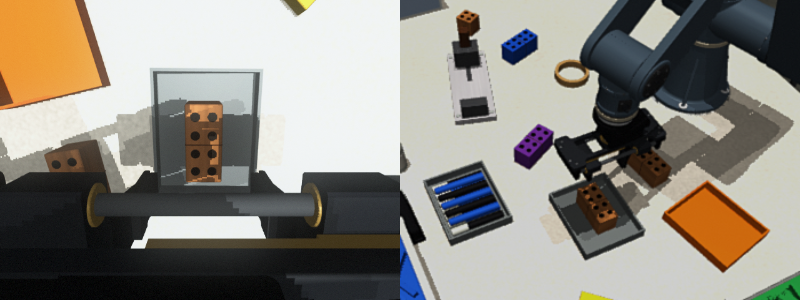

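The stand is upright in the middle of the empty tray (left picture, about (204,142)) and the gripper is clear. The clamp is empty with its jaw at the far end (right picture, (467,50)). Handing in.

```bash
python3 -c "
from rig import *
print(hand_in())"
```

```text
the job is handed in; nothing more can be done
None
```

I slid the clamp's jaw open, lifted the stand out and set it down, holes up, in the empty grey tray. I then let go and handed in about 15 s into the 51 s allowed. `hand_in()` reports no verdict.

- **Jaw:** The tool moved it about 58–60 mm, judged from the tool's travel since the joint value can't be read. The last picture shows it at the far end of its slide.
- **Stand:** It touched the tray floor with about 7 N of upward force before I released it. The last picture shows it upright near the tray's middle.
- **Gripper:** It is open and about 16 cm above where it released the stand, touching nothing.

One move command was refused as invalid at the start because I left out the gripper value, and nothing moved. No check failed or disagreed.

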